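# Release the lane catch and slide the archive drawer home

### The job

With the fingertips, press the yellow spring plate of the blue lane right down just behind the black drawer, and keep it down while you push the drawer by its grey pull along the lane, past the red stop blades and close up to the end stop. Then let the plate up, so that the blades spring up behind the drawer, on either side of its pull, and move clear. Only press and push: do not lift or tip the drawer, do not let the plate rise while the drawer is over the blades, and leave the other things on the bench where they are.

Things in the scene. Friction and masses are not known exactly. Their poses are not given: they have to be found in the camera images.
- lane: Fixed straight lane on the bench, 430 mm long, 170 mm wide. Origin: on the bench, on the centre line, level with the entry faces of the red blades. +x is the way the drawer is pushed, z up. It runs from x = -280 to +150 mm. Blue side guides: inner faces 134 mm apart, tops 42 mm above the bench. The drawer rides on rails 28 mm above the bench.
- stop_face (a point): Middle of the foot of the blue end stop's face, on the bench, at lane x = +138 mm. The stop is 50 mm high.
- catch (a joint): Spring catch, one rigid part: yellow plate and two red blades. It goes straight down without tilting wherever the plate is pressed. Value: metres pressed; 0 = up, 0.014 = hard lower stop (plate top then 12 mm above the bench, blade tops 22 mm, 6 mm under the drawer). About 3 N starts it, 6 N holds it at the stop; let go, it springs up.
- plate_rear (a point): Middle of the rear end of the yellow plate's upper face, at lane x = -270 mm; sinks with the plate. The plate lies along the lane's floor to x = +14 mm, 106 mm wide, its top 26 mm above the bench when up. Behind the drawer it lies open, marked by black ribs; the drawer covers the rest.
- blades (a point): Point midway between the two red stop blades, at the height of their tops (36 mm above the bench when up), at lane x = +4 mm; sinks with the plate. Each blade is 8 mm thick along the lane (x 0 to 8 mm) and spans 35 to 53 mm from the centre line, so fingers on the plate pass through the 70 mm gap between them.
- drawer: Loose black open drawer, 120 mm long (x), 130 wide, 32 high, with a grey pull behind, holding four cassettes that stand up to 48 mm high from 50 mm ahead of its rear face on; 0.5 to 0.8 kg. Origin: centre of its underside; +x as the lane's. It starts 5 to 40 mm short of the blades. At lane x over +68 mm its body is clear past the blades (only the pull still lies between them); at +78 mm it meets the end stop.
- pull (a point): Centre of the flat upright end face of the drawer's grey pull, a solid block 44 mm wide and 22 mm high (1 to 23 mm above the drawer's underside) that stands 30 mm out of the middle of its rear: push here, towards +x of the drawer. The point lies 90 mm behind the drawer's origin, 40 mm above the bench.
- stamp_mid (a point): Bystander: wooden hand stamp, 32 mm across, 56 mm high; its centre. Leave alone.
- canister_mid (a point): Bystander: white film canister, 42 mm across, 38 mm high; its centre. Leave alone.
- eraser_mid (a point): Bystander: green eraser block, 55 x 22 x 14 mm; its centre. Leave alone.
- cardbox_mid (a point): Bystander: cardboard index box, 100 x 75 x 50 mm; its centre. Leave alone.
- tin_mid (a point): Bystander: flat round aluminium tin, 90 mm across, 22 mm high; its centre. Leave alone.
- stapler_mid (a point): Bystander: blue and black stapler, 120 x 34 x 45 mm; its centre. Leave alone.
- mug_mid (a point): Bystander: blue mug, 76 mm across, 85 mm high; its centre. Leave alone.
Mind the look-alikes: they are no part of the job. What is shaped like the drawer but turquoise is not meant.

How it is judged:
By the outcome, as a careful person would: the job done as asked, in the order asked, and still so for the second after the job is handed in, with the robot touching nothing.
It also fails if it takes over 40 s, if anything falls off the work surface, if the arm or the gripper's body presses on something with over 40 N, if the wrist force passes 120 N, or if a joint passes its speed limit or range.

### The arm

A 6-joint arm with a two-finger parallel gripper is mounted at the origin on the work surface. World frame = base frame: x ahead of the robot, y to its left, z up, the work surface at z = 0. Lengths are in m, angles in rad, forces in N, time in s.
With the tool pointing down it reaches from about 0.325 to 0.775 m from the base axis. Payload 9.3 kg.
Tool frame: the origin (TCP) lies midway between the tips of the shut fingers; the grasp point (between the pads) lies bot.grip_point_offset behind it (bot.grip_point_offset is the distance from the TCP to the grasp point, in m); z points along the fingers, x is the direction in which the jaws open and shut, and the axes are right-handed (so a half turn about z gives the same grasp; the last joint's range is limited). The gripper opens to 85 mm and grips with 20 to 120 N. Pads are 22 mm wide; open, the fingers measure 114 mm over their backs; the gripper's body (76 mm by 85 mm) begins 54 mm behind the grasp point. The pads swing forward as they close: fully open they stand 13 mm farther back than shut.
Start: joints at [0.955, 0.259, 0.021, 1.334, 0, 1.418], TCP at [0.246, 0.492, 0.231] pointing down, gripper open.
Joint ranges: [-3.04, 3.04], [-0.91, 1.82], [-1.04, 1.36], [-1.92, 1.95], [-1.52, 1.45], [-3.14, 3.14]. Speed limits (rad/s): [2.22, 2.22, 2.79, 3.14, 3.14, 3.14].

### API

Orientations are given as a unit quaternion [x, y, z, w].
In Python, from station import bot, camera, calibration gives the robot as it stands. The module is installed in compiled form; this text tells all that it offers.
- The arm moves only by the tool play_rows, never from a script. Its argument "moves" is a list of rows, each a list of 7 numbers: the shift along the tool's x, y, z in cm, then the turn, a rotation vector about the tool's x, y, z in degrees, then the gripper command: -1 is shut, 1 is fully open, values between are in proportion. A call has 1 to 8 rows; each row shifts and turns the pose as measured when the row begins, along the tool's axes as they then stand; what a row does not reach is not made up. A row lasts 1/10 s, in which the tool goes at most 50 mm and 8.59 degrees, less where a joint would pass 70% of its speed; a pose out of reach is approached as far as the arm can. A call with a gripper value outside its range is refused whole. The fingers move at their own pace and stop on an object; "newtons" is the grip in N (left out, the last holds). Time passes only in rows, so rows that do not move let the fingers close. It gives the time, the measured TCP pose, the force and the opening at its end, in the units of the state.
- bot.read_state(): the state, without advancing time (a new reading comes with each control period).
- camera(name): name is "scene" or "side" or "wrist"; returns the picture (480x640x3 uint8, blue, green, red); there is no depth.
- calibration(name): a dict with "fx", "fy", "cx", "cy" (pixels), "T" (4x4, takes a point from camera to world coordinates). Camera axes: x right, y up, looking along -z (the intrinsics and any distortion apply to the point x, -y, -z); pixel columns grow to the right and rows downward; lengths in m; the calibration is good to about 2 mm. A picture is of the moment at which its call begins: read the wrist's pose just before it. calibration takes no time and is no camera call; for the wrist camera it gives the pose at the moment of the call.
- bot.close_job(): hands the job in, once; it reports no verdict.
The state is a dict: "time_s": time; "joints": joint angles; "joint_vel": joint speeds; "joint_torque": joint torques, N m; "position": TCP position; "orientation": TCP orientation; "wrist_force": force on the tool from outside, world axes, zero at the start; "ft_torque": the same for the moment, N m; "width": finger opening in m.
Only numpy, scipy, OpenCV 4.12 (cv2) and the standard library are available. Lean on these libraries where they do the work, as an engineer would, in place of code of your own. Each camera call takes 0.05 s, during which the arm holds its last target. There are 200 camera calls.

## Working session

There is one attempt and no reset: what is moved stays moved. The work goes in short steps, Python scripts to look and compute and a tool call to move; the robot and the scene stay as the last step left them, time stands still between calls to the robot, and variables do not carry over. Pictures are saved under pics/ and viewed, about 8 in all and at most 12, crops included, and the job is handed in when it is done.

Besides the shell and the picture viewer there is one more tool, called after "Emit:" by a JSON object that holds its "method" and its "body", one argument or row to a line. play_rows: Moves the arm, as the interface text tells. Its arguments: {"type":"object","properties":{"moves":{"type":"array","items":{"type":"array","items":{"type":"number"}}},"newtons":{"type":"number"}},"required":["moves"]}

```bash
mkdir -p pics
python3 - <<'E'
from station import bot,camera,calibration
import cv2
for n in("scene","side"):
    cv2.imwrite(f"pics/{n}0.png",camera(n)); c=calibration(n); print(n,{k:(v if k!="T" else v.round(4).tolist()) for k,v in c.items()})
s=bot.read_state(); print(s, bot.grip_point_offset)
E
```

```text
scene {'fx': 496.74502665355897, 'fy': 496.74502665355897, 'cx': 330.2371207041602, 'cy': 237.0456638947663, 'T': [[-0.8083, -0.4209, 0.4117, 0.9651], [0.5884, -0.5548, 0.5881, 0.6519], [-0.0191, 0.7176, 0.6961, 0.8769], [0.0, 0.0, 0.0, 1.0]]}
side {'fx': 547.8010325807796, 'fy': 547.8010325807796, 'cx': 321.6659089470184, 'cy': 238.67231827423157, 'T': [[-0.8933, 0.2933, -0.3406, -0.0413], [-0.4495, -0.5757, 0.683, 1.0593], [0.0042, 0.7632, 0.6461, 1.1171], [0.0, 0.0, 0.0, 1.0]]}
{'time_s': 0.1, 'joints': array([9.55406620e-01, 2.59157686e-01, 2.08670443e-02, 1.33366875e+00,
       2.12135319e-05, 1.41821657e+00]), 'joint_vel': array([-0.00033295, -0.00195085,  0.00126659, -0.00142688, -0.00057398,
        0.00034865]), 'joint_torque': array([ 4.60805342e-03, -5.56690872e+01,  3.45072269e+01,  1.15175339e-02,
       -2.16124072e-04,  1.58331017e-05]), 'position': array([0.24541394, 0.49196271, 0.23072633]), 'orientation': array([ 8.50430402e-01,  5.26087248e-01, -5.39448592e-04,  2.17451806e-04]), 'wrist_force': array([ 0.28709092, -0.19109294, -0.32866578]), 'ft_torque': array([ 0.04179471, -0.0065928 , -0.03004734]), 'width': 0.08543341606775907} 0.0187
```

View pics/scene0.png

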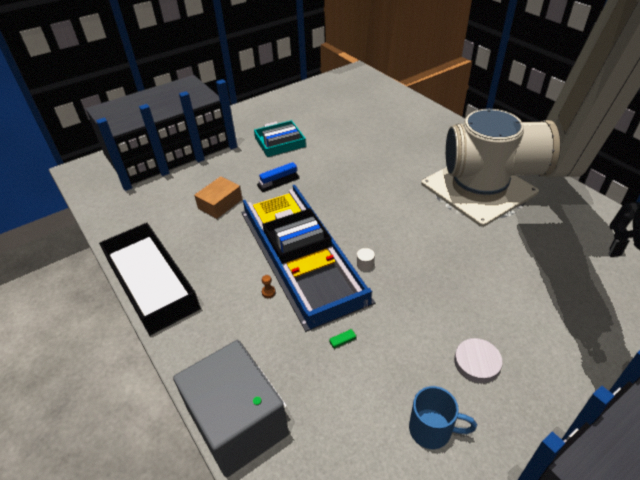

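View pics/side0.png

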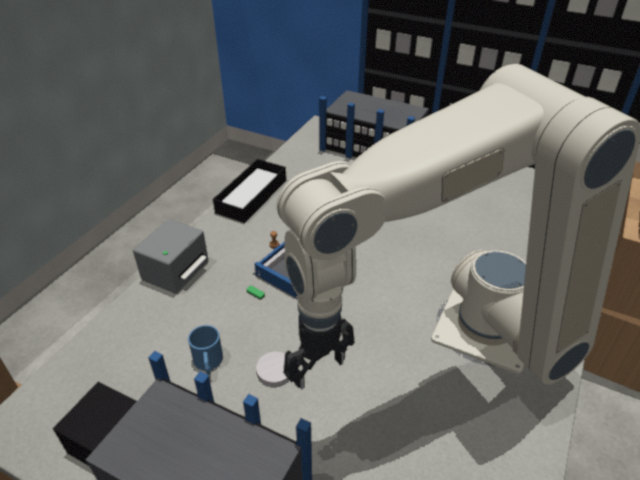

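The scene view shows the blue lane at (245..370, 190..320), with the stamp at (268,287) and the canister at (366,258) right beside it. Three things could be taken for the drawer:
- the black drawer in the lane at (298,235), with cassettes and a grey pull
- the turquoise look-alike at (280,137)
- the black tray with white paper at (150,275)

By the description I choose (298,235), and check it in a close crop.

Run:
```python
import cv2
i=cv2.imread("pics/scene0.png")[180:330,230:390]
cv2.imwrite("pics/crop1.png",cv2.resize(i,None,fx=4,fy=4,interpolation=cv2.INTER_CUBIC)[:600])
```

```text
(no output)
```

View pics/crop1.png

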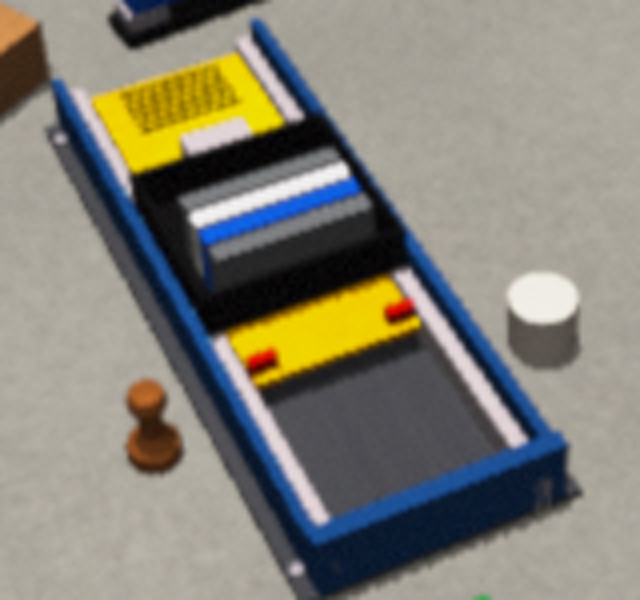

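Confirmed: the crop shows the black drawer with its pull at crop (215,135). The ribbed plate lies behind it at (180,95), and the red blades are at (262,358) and (400,308). Lane +x runs towards the bottom of the image.

```bash
cat > h.py <<'E'
import numpy as np
from station import bot,camera,calibration
from scipy.optimize import least_squares
def proj(c,P):
    T=c["T"]; q=(np.asarray(P)-T[:3,3])@T[:3,:3]
    return np.c_[c["cx"]+c["fx"]*q[:,0]/-q[:,2], c["cy"]-c["fy"]*q[:,1]/-q[:,2]]
def lane(p,L):
    L=np.asarray(L,float); c,s=np.cos(p[2]),np.sin(p[2])
    return np.c_[p[0]+c*L[:,0]-s*L[:,1], p[1]+s*L[:,0]+c*L[:,1], L[:,2]]
E
python3 - <<'E'
from h import *
c=calibration("scene")
L=[[.014,-.053,.026],[.014,.053,.026],[.004,-.044,.036],[.004,.044,.036],[-.27,-.053,.026],[-.27,.053,.026]]
px=np.array([[260,387],[420,323],[262,356],[400,308],[93,97],[240,55]])/4+[230,180]
f=lambda p:(proj(c,lane(p,L))-px).ravel()
best=min((least_squares(f,[.45,.1,a]) for a in np.arange(-3,3.2,.7)),key=lambda r:r.cost)
p=best.x;print(p,np.degrees(p[2]),best.fun.round(1))
D=[[-.06,-.065,.06],[-.06,.065,.06],[-.09,-.022,.051],[-.09,.022,.051]]
q=np.array([[135,180],[325,115],[182,138],[243,120]])/4+[230,180]
g=lambda x:(proj(c,lane(p,np.array(D)+[x[0],0,0]))-q).ravel()
r=least_squares(g,[-.08]);print("drawer x",r.x,r.fun.round(1))
print(lane(p,[[-.27,0,0],[r.x[0]-.09,0,0],[0.138,0,0]]).round(3))
E
```

```text
[ 0.54914432 -0.01657021 -4.89554991] -280.49434801744565 [-1.  -0.2  0.8  0.5  0.2  0.3  0.4 -0.2 -0.3  0.1 -0.1 -0.9]
drawer x [-0.08643554] [-0.6 -0.5  0.7 -0.   0.1  0.2  1.1 -0.5]
[[ 0.5   -0.282  0.   ]
 [ 0.517 -0.19   0.   ]
 [ 0.574  0.119  0.   ]]
```

```bash
cat >> h.py <<'E'
from scipy.spatial.transform import Rotation as R
P0=np.array([0.54914,-0.01657,-4.89555])
def target(x,y,z):   # tool down, jaws across the lane
    t=lane(P0,[[x,y,z]])[0]; h=P0[2]
    X=np.array([np.sin(h),-np.cos(h),0]); Z=np.array([0,0,-1.])
    return t,R.from_matrix(np.c_[X,np.cross(Z,X),Z])
def where():
    s=bot.read_state(); t,Q=target(0,0,0); d=s["position"]-t
    c,n=np.cos(P0[2]),np.sin(P0[2])
    print("t",round(s["time_s"],2),"lane mm",(np.array([c*d[0]+n*d[1],-n*d[0]+c*d[1],d[2]])*1e3).round(1),"F",s["wrist_force"].round(1),"w",round(s["width"],4))
def rows(x,y,z,n):
    s=bot.read_state(); p=s["position"]; Q=R.from_quat(s["orientation"]); t,Qt=target(x,y,z)
    rv=(Q.inv()*Qt).as_rotvec()
    for k in range(n):
        Qk=Q*R.from_rotvec(rv*k/n); print((Qk.inv().apply((t-p)/n)*100).round(2),np.degrees(rv/n).round(2))
E
python3 - <<'E'
from h import *
where(); rows(-.22,0,.15,16)
E
```

```text
t 0.1 lane mm [444.7 391.3 230.7] F [ 0.3 -0.2 -0.3] w 0.0854
[-3.32  3.5   0.51] [0.   0.   4.62]
[-3.02  3.75  0.51] [0.   0.   4.62]
[-2.71  3.98  0.51] [0.   0.   4.62]
[-2.38  4.19  0.51] [0.   0.   4.62]
[-2.04  4.37  0.51] [0.   0.   4.62]
[-1.68  4.52  0.51] [0.   0.   4.62]
[-1.31  4.64  0.51] [0.   0.   4.62]
[-0.93  4.73  0.51] [0.   0.   4.62]
[-0.55  4.79  0.51] [0.   0.   4.62]
[-0.16  4.82  0.51] [0.   0.   4.62]
[0.23 4.82 0.5 ] [0.   0.   4.62]
[0.62 4.78 0.5 ] [0.   0.   4.62]
[1.   4.72 0.5 ] [0.   0.   4.62]
[1.38 4.62 0.5 ] [0.   0.   4.62]
[1.75 4.49 0.5 ] [0.   0.   4.62]
[2.1  4.34 0.5 ] [0.   0.   4.62]
```

Emit:
{"method": "play_rows", "body": {
  "moves": [
    [-3.3,3.5,0.2,0,0,4.6,-1],
    [-3.0,3.7,0.2,0,0,4.6,-1],
    [-2.7,4.0,0.3,0,0,4.6,-1],
    [-2.4,4.2,0.3,0,0,4.6,-1],
    [-2.0,4.4,0.3,0,0,4.6,-1],
    [-1.7,4.5,0.3,0,0,4.6,-1],
    [-1.3,4.6,0.3,0,0,4.6,-1],
    [-0.9,4.7,0.3,0,0,4.6,-1]
  ],
  "newtons": 40
}}

```text
time_s: 0.9
position: [0.3761, 0.1223, 0.2053]
orientation: [0.974, 0.225, -0.002, 0.001]
wrist_force: [1.3, 0.1, -0.4]
width: 0.0001
```

Run:
```python
from h import *
where(); rows(-.22,0,.15,12)
```

```text
t 0.9 lane mm [105.1 195.4 205.3] F [ 1.3  0.1 -0.4] w 0.0001
[-0.3   3.15  0.47] [0.01 0.01 3.04]
[-0.13  3.16  0.46] [0.01 0.01 3.04]
[0.04 3.16 0.46] [0.01 0.01 3.04]
[0.2  3.15 0.46] [0.01 0.01 3.04]
[0.37 3.14 0.46] [0.01 0.01 3.04]
[0.54 3.11 0.46] [0.01 0.01 3.04]
[0.7  3.08 0.46] [0.01 0.01 3.04]
[0.86 3.04 0.46] [0.01 0.01 3.04]
[1.02 2.99 0.46] [0.01 0.01 3.04]
[1.18 2.93 0.46] [0.01 0.01 3.04]
[1.33 2.87 0.46] [0.01 0.01 3.04]
[1.48 2.79 0.46] [0.01 0.01 3.04]
```

Emit:
{"method": "play_rows", "body": {
  "moves": [
    [-0.3,3.9,0.2,0,0,4,-1],
    [-0.1,4.2,0.3,0,0,4,-1],
    [0.2,4.2,0.3,0,0,4,-1],
    [0.4,4.2,0.3,0,0,4,-1],
    [0.7,4.2,0.3,0,0,4,-1],
    [0.9,4.1,0.4,0,0,4,-1],
    [1.2,4.0,0.4,0,0,4,-1],
    [1.5,3.9,0.4,0,0,4,-1]
  ]
}}

```text
time_s: 1.7
position: [0.4851, -0.2085, 0.1779]
orientation: [0.998, -0.067, -0.001, 0.001]
wrist_force: [0.9, 0.7, 0.5]
width: 0.0004
```

Run:
```python
from h import *
import cv2
where(); rows(-.22,0,.13,4); rows(-.22,0,.06,4)
c=calibration("wrist"); i=camera("wrist"); cv2.imwrite("pics/w1.png",i)
print(c); 
L=[[.014,-.053,.026],[.014,.053,.026],[-.27,-.053,.026],[-.27,.053,.026],[-.146,-.065,.06],[-.146,.065,.06],[-.176,-.022,.051],[-.176,.022,.051]]
print(proj(c,lane(P0,L)).round(0).tolist())
```

```text
t 1.7 lane mm [-200.3   28.   177.9] F [0.9 0.7 0.5] w 0.0004
[0.68 0.52 1.2 ] [0.03 0.04 0.72]
[0.68 0.52 1.2 ] [0.03 0.04 0.72]
[0.69 0.51 1.2 ] [0.03 0.04 0.72]
[0.69 0.5  1.2 ] [0.03 0.04 0.72]
[0.68 0.52 2.95] [0.03 0.04 0.72]
[0.69 0.51 2.95] [0.03 0.04 0.72]
[0.69 0.51 2.95] [0.03 0.04 0.72]
[0.7  0.5  2.95] [0.03 0.04 0.72]
{'fx': 338.52696222843207, 'fy': 338.52696222843207, 'cx': 321.7801343174874, 'cy': 242.25275804126363, 'T': array([[ 0.99115545,  0.12630253,  0.04072531,  0.49530424],
       [-0.13267463,  0.94977823,  0.28340563, -0.13738698],
       [-0.00288517, -0.28630225,  0.95813501,  0.32105747],
       [ 0.        ,  0.        ,  0.        ,  1.        ]])}
[[450.0, -60.0], [302.0, -69.0], [403.0, 300.0], [292.0, 294.0], [448.0, 172.0], [276.0, 163.0], [385.0, 206.0], [331.0, 203.0]]
```

View pics/w1.png

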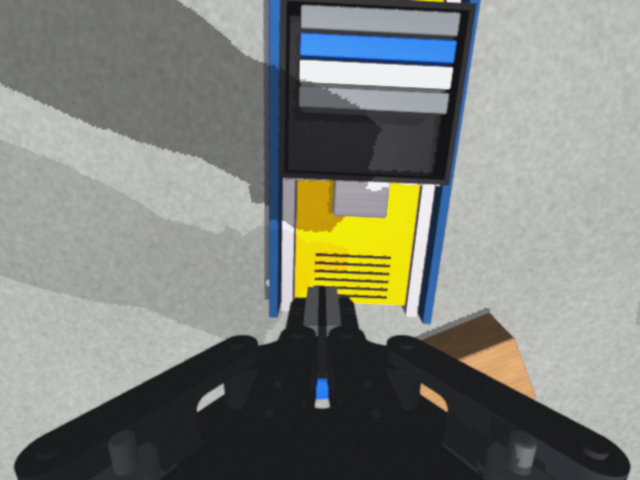

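The wrist view agrees with the scene fit to within about 8 mm along the lane. The plate's rear edge is at row ~304, and the pull's rear edge is at (360,216). The shut fingers are aligned with the lane, and the space behind the pull is free.

Emit:
{"method": "play_rows", "body": {
  "moves": [
    [0.7,0.6,2.9,0,0,0.7,-1],
    [0.7,0.6,2.9,0,0,0.7,-1],
    [0.7,0.6,2.9,0,0,0.7,-1],
    [0.7,0.6,2.9,0,0,0.7,-1],
    [0,0,0.5,0,0,0,-1],
    [0,0,0,0,0,0,-1]
  ]
}}

```text
time_s: 2.35
position: [0.5107, -0.247, 0.05]
orientation: [0.995, -0.098, -0.002, 0.001]
wrist_force: [0.3, 0.6, -0.2]
width: 0.0002
```

Run:
```python
from h import *
import cv2
where(); rows(-.225,0,.03,1)
i=camera("wrist"); cv2.imwrite("pics/w2.png",i)
```

```text
t 2.35 lane mm [-233.6   -4.2   50. ] F [ 0.3  0.6 -0.2] w 0.0002
[-0.42 -0.86  2.  ] [ 0.18  0.25 -0.77]
```

View pics/w2.png

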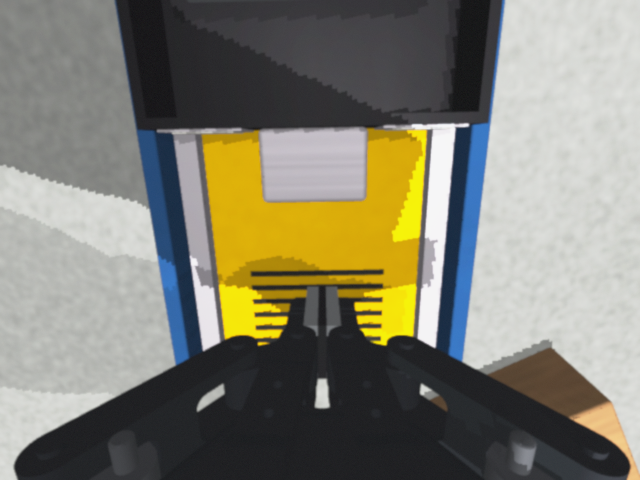

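The fingertips are over the ribs at (321,290), on the lane's centre line to ~3 mm. The pull's end face is at rows ~200, about 35 mm ahead. Now I press.

Emit:
{"method": "play_rows", "body": {
  "moves": [
    [-0.3,-0.6,1.5,0,0,-0.7,-1],
    [0,0,0.9,0,0,0,-1],
    [0,0,0.5,0,0,0,-1],
    [0,0,0.4,0,0,0,-1],
    [0,0,0.4,0,0,0,-1]
  ]
}}

```text
time_s: 2.9
position: [0.511, -0.2413, 0.019]
orientation: [0.996, -0.091, 0.002, 0.004]
wrist_force: [-2.4, 1.6, 4.3]
width: -0.0
```

Run:
```python
from h import *
where()
```

```text
t 2.9 lane mm [-227.9   -3.4   19. ] F [-2.4  1.6  4.3] w -0.0
```

Emit:
{"method": "play_rows", "body": {
  "moves": [
    [0,0,0.5,0,0,0,-1],
    [0,0,0.4,0,0,0,-1],
    [0,0,0.4,0,0,0,-1],
    [0,0,0.4,0,0,0,-1]
  ]
}}

```text
time_s: 3.3
position: [0.5115, -0.2415, 0.011]
orientation: [0.996, -0.091, 0.005, 0.005]
wrist_force: [-18.0, 11.1, 55.9]
width: 0.0001
```

Run:
```python
from h import *
where()
```

```text
t 3.3 lane mm [-228.    -3.9   11. ] F [-18.   11.1  55.9] w 0.0001
```

Emit:
{"method": "play_rows", "body": {
  "moves": [
    [0,-0.5,0.2,0,0,0,-1],
    [0,-0.7,0.2,0,0,0,-1],
    [0,-0.7,0.2,0,0,0,-1],
    [0,-0.7,0.2,0,0,0,-1]
  ]
}}

```text
time_s: 3.7
position: [0.5197, -0.2252, 0.0119]
orientation: [0.995, -0.094, 0.011, 0.016]
wrist_force: [-5.6, -10.0, 16.3]
width: 0.0002
```

Run:
```python
from h import *
where(); rows(-.2,0,.012,1)
```

```text
t 3.7 lane mm [-210.5   -9.1   11.9] F [ -5.6 -10.   16.3] w 0.0002
[-0.91 -1.05 -0.06] [ 1.67 -1.41 -0.27]
```

Emit:
{"method": "play_rows", "body": {
  "moves": [
    [-0.3,-0.6,0.2,0.8,-0.7,0,-1],
    [-0.4,-0.6,0.2,0.8,-0.7,0,-1],
    [-0.4,-0.6,0.2,0.8,-0.5,0,-1],
    [-0.3,-0.6,0.2,0.8,-0.5,0,-1]
  ]
}}

```text
time_s: 4.1
position: [0.5193, -0.21, 0.012]
orientation: [0.995, -0.096, 0.003, -0.004]
wrist_force: [-0.5, -8.1, 13.1]
width: -0.0001
```

Run:
```python
from h import *
where(); rows(-.18,0,.012,1)
```

```text
t 4.1 lane mm [-195.6   -5.9   12. ] F [-0.5 -8.1 13.1] w -0.0001
[-0.61 -1.56  0.  ] [-0.45 -0.33 -0.52]
```

Emit:
{"method": "play_rows", "body": {
  "moves": [
    [-0.2,-0.7,0.25,0.3,-0.3,0,-1],
    [-0.2,-0.7,0.25,0.4,-0.3,0,-1],
    [-0.2,-0.7,0.25,0.4,-0.3,0,-1],
    [-0.2,-0.7,0.25,0.4,-0.3,0,-1],
    [-0.2,-0.7,0.25,0.4,-0.3,0,-1]
  ]
}}

```text
time_s: 4.6
position: [0.5241, -0.1944, 0.012]
orientation: [0.995, -0.102, 0.002, -0.001]
wrist_force: [-11.9, -19.2, 19.5]
width: -0.0003
```

Run:
```python
from h import *
import cv2
where(); rows(-.1,0,.012,10)
i=camera("wrist"); cv2.imwrite("pics/w3.png",i)
```

```text
t 4.6 lane mm [-179.4   -7.8   12. ] F [-11.9 -19.2  19.5] w -0.0003
[-0.09 -0.79  0.  ] [-0.01 -0.03 -0.12]
[-0.09 -0.79  0.  ] [-0.01 -0.03 -0.12]
[-0.09 -0.79  0.  ] [-0.01 -0.03 -0.12]
[-0.09 -0.79  0.  ] [-0.01 -0.03 -0.12]
[-0.09 -0.79  0.  ] [-0.01 -0.03 -0.12]
[-0.09 -0.79  0.  ] [-0.01 -0.03 -0.12]
[-0.08 -0.79  0.  ] [-0.01 -0.03 -0.12]
[-0.08 -0.79  0.  ] [-0.01 -0.03 -0.12]
[-0.08 -0.79 -0.  ] [-0.01 -0.03 -0.12]
[-0.08 -0.79 -0.  ] [-0.01 -0.03 -0.12]
```

View pics/w3.png

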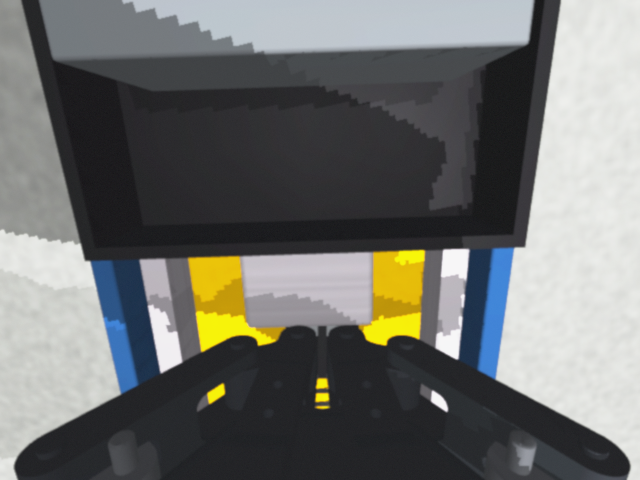

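The fingertips are now close to or touching the pull's end face at (308,325), about 5 mm right of its middle. The plate is down (12.0 mm).

Emit:
{"method": "play_rows", "body": {
  "moves": [
    [-0.4,-0.9,0.25,0.2,-0.2,-0.2,-1],
    [-0.4,-0.9,0.25,0.2,-0.2,-0.2,-1],
    [-0.4,-0.9,0.25,0.2,-0.2,0,-1],
    [-0.4,-0.9,0.25,0.2,-0.2,0,-1],
    [-0.4,-0.9,0.25,0.2,-0.2,0,-1],
    [-0.3,-0.9,0.25,0.2,-0.2,0,-1]
  ]
}}

```text
time_s: 5.25
position: [0.5275, -0.1599, 0.0122]
orientation: [0.994, -0.105, 0.012, 0.009]
wrist_force: [-3.1, -14.2, 17.9]
width: 0.0002
```

Run:
```python
from h import *
where(); rows(-.1,0,.012,1)
```

```text
t 5.25 lane mm [-144.8   -4.8   12.2] F [ -3.1 -14.2  17.9] w 0.0002
[-0.61 -4.47 -0.07] [ 0.91 -1.49 -1.56]
```

Emit:
{"method": "play_rows", "body": {
  "moves": [
    [-0.3,-0.9,0.25,0.4,-0.5,-0.4,-1],
    [-0.3,-0.9,0.25,0.4,-0.5,-0.4,-1],
    [-0.3,-0.9,0.25,0.4,-0.5,-0.4,-1],
    [-0.3,-0.9,0.25,0.4,-0.5,-0.4,-1],
    [-0.3,-0.9,0.25,0.4,-0.4,0,-1],
    [-0.3,-0.9,0.25,0.4,-0.4,0,-1],
    [-0.3,-0.9,0.25,0.4,-0.4,0,-1],
    [-0.3,-0.9,0.25,0.4,-0.4,0,-1]
  ]
}}

```text
time_s: 6.05
position: [0.5383, -0.1132, 0.012]
orientation: [0.995, -0.099, 0.008, 0.006]
wrist_force: [-4.1, -12.9, 17.6]
width: -0.0003
```

Run:
```python
from h import *
where(); rows(-.03,0,.012,1)
```

```text
t 6.05 lane mm [-97.   -6.9  12. ] F [ -4.1 -12.9  17.6] w -0.0003
[-0.8  -6.68 -0.08] [ 0.59 -0.98 -0.91]
```

Emit:
{"method": "play_rows", "body": {
  "moves": [
    [-0.5,-0.9,0.25,0.4,-0.4,-0.3,-1],
    [-0.5,-0.9,0.25,0.4,-0.4,-0.3,-1],
    [-0.4,-0.9,0.25,0.4,-0.4,-0.3,-1],
    [-0.4,-0.9,0.25,0.4,-0.4,0,-1],
    [-0.4,-0.9,0.25,0.4,-0.4,0,-1],
    [-0.4,-0.9,0.25,0.4,-0.4,0,-1],
    [-0.4,-0.9,0.25,0.4,-0.4,0,-1]
  ]
}}

```text
time_s: 6.75
position: [0.5425, -0.0696, 0.0121]
orientation: [0.995, -0.099, 0.011, 0.002]
wrist_force: [1.0, -15.8, 14.4]
width: 0.0001
```

Run:
```python
from h import *
import cv2
where(); rows(-.026,0,.012,1)
i=camera("scene")[180:330,230:390]; cv2.imwrite("pics/s2.png",cv2.resize(i,None,fx=4,fy=4,interpolation=cv2.INTER_CUBIC))
```

```text
t 6.75 lane mm [-53.3  -3.2  12.1] F [  1.  -15.8  14.4] w 0.0001
[-0.36 -2.73 -0.  ] [ 0.08 -1.3  -0.87]
```

View pics/s2.png

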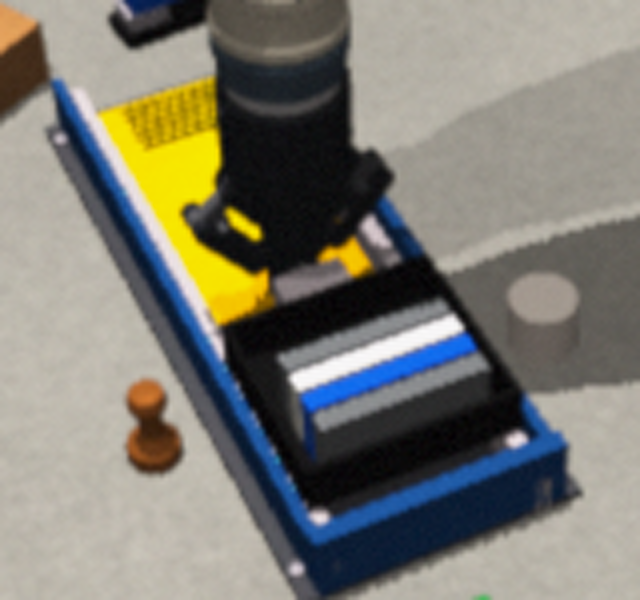

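The drawer is flat, its rear rim runs from about crop (225,328) to (425,258), and it is past the blades except for a short remaining distance. I'll work that distance out.

Run:
```python
from h import *
c=calibration("scene")
for x in (.03,.04,.05,.06,.078): print(x,((proj(c,lane(P0,[[x-.06,-.065,.06],[x-.06,.065,.06],[x+.06,0,.06]]))-[230,180])*4).round(0).tolist())
```

```text
0.03 [[203.0, 302.0], [408.0, 230.0], [396.0, 406.0]]
0.04 [[209.0, 313.0], [416.0, 241.0], [404.0, 419.0]]
0.05 [[216.0, 325.0], [423.0, 252.0], [412.0, 432.0]]
0.06 [[222.0, 336.0], [431.0, 263.0], [420.0, 445.0]]
0.078 [[235.0, 358.0], [444.0, 282.0], [435.0, 468.0]]
```

Emit:
{"method": "play_rows", "body": {
  "moves": [
    [-0.3,-0.9,0.25,0.2,-0.6,-0.3,-1],
    [-0.3,-0.9,0.25,0.2,-0.6,-0.3,-1],
    [-0.3,-0.8,0.25,0.2,-0.5,0,-1]
  ]
}}

```text
time_s: 7.1
position: [0.5467, -0.0517, 0.012]
orientation: [0.995, -0.097, 0.006, 0.004]
wrist_force: [-2.9, -15.3, 17.4]
width: 0.0002
```

Run:
```python
from h import *
where(); rows(-.03,0,.012,1)
```

```text
t 7.1 lane mm [-35.  -4.  12.] F [ -2.9 -15.3  17.4] w 0.0002
[-0.4  -0.5  -0.01] [ 0.44 -0.76 -0.65]
```

Emit:
{"method": "play_rows", "body": {
  "moves": [
    [-0.3,-0.6,0.25,0.2,-0.4,-0.2,-1],
    [-0.2,-0.6,0.25,0.2,-0.4,-0.2,-1]
  ]
}}

```text
time_s: 7.3
position: [0.5485, -0.0459, 0.012]
orientation: [0.995, -0.096, 0.005, 0.007]
wrist_force: [-16.2, -33.9, 26.1]
width: -0.0003
```

Run:
```python
from h import *
where()
```

```text
t 7.3 lane mm [-28.9  -4.7  12. ] F [-16.2 -33.9  26.1] w -0.0003
```

Emit:
{"method": "play_rows", "body": {
  "moves": [
    [-0.2,-0.5,0.25,0,0,0,-1]
  ]
}}

```text
time_s: 7.4
position: [0.5486, -0.0462, 0.0122]
orientation: [0.995, -0.098, 0.007, 0.013]
wrist_force: [-14.6, -36.4, 27.9]
width: 0.0002
```

Run:
```python
from h import *
import cv2
where()
i=camera("scene")[180:330,230:390]; cv2.imwrite("pics/s3.png",cv2.resize(i,None,fx=4,fy=4,interpolation=cv2.INTER_CUBIC))
```

```text
t 7.4 lane mm [-29.2  -4.8  12.2] F [-14.6 -36.4  27.9] w 0.0002
```

View pics/s3.png

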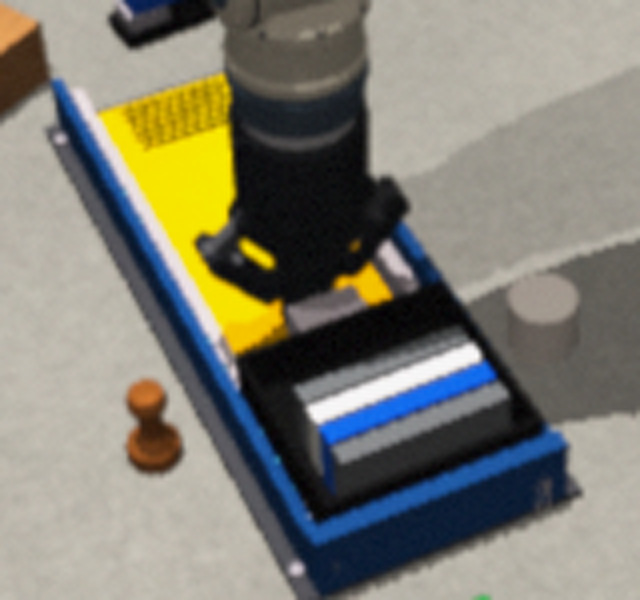

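The rear rim now runs from crop (240,356) to (443,284), which gives drawer x ≈ 0.078. The push force stepped up with no further motion, so the drawer is at the end stop. I'll back off the pull with the plate still down, then let it up.

Emit:
{"method": "play_rows", "body": {
  "moves": [
    [0,0.6,0.2,0.3,-0.6,0,-1],
    [0,0.8,0.2,0.3,-0.6,0,-1],
    [0,0.8,0.15,0.3,-0.4,0,-1],
    [0,0.1,-0.3,0,0,0,-1],
    [0,0,-0.7,0,0,0,-1],
    [0,0,-0.9,0,0,0,-1],
    [0,0,-1.2,0,0,0,-1],
    [0,0,-1.5,0,0,0,-1]
  ]
}}

```text
time_s: 8.25
position: [0.5485, -0.0682, 0.0606]
orientation: [0.995, -0.098, -0.001, 0.001]
wrist_force: [-0.1, 0.2, -0.3]
width: 0.0002
```

Run:
```python
from h import *
where()
```

```text
t 8.25 lane mm [-50.9  -8.7  60.6] F [-0.1  0.2 -0.3] w 0.0002
```

Emit:
{"method": "play_rows", "body": {
  "moves": [
    [0,1,-3,0,0,0,-1],
    [0,3,-3,0,0,0,-1],
    [0,4,-3,0,0,0,-1],
    [0,4,-2,0,0,0,-1],
    [0,4,-2,0,0,0,-1],
    [0,3,-1,0,0,0,-1],
    [0,0,0,0,0,0,-1],
    [0,0,0,0,0,0,-1]
  ]
}}

```text
time_s: 9.05
position: [0.5113, -0.2607, 0.2156]
orientation: [0.995, -0.096, 0.003, 0.004]
wrist_force: [0.9, -0.2, -1.4]
width: 0.0
```

Run:
```python
from h import *
import cv2
where()
i=camera("scene"); a=cv2.resize(i[220:330,280:380],None,fx=5,fy=5,interpolation=cv2.INTER_CUBIC)
w=camera("wrist")
cv2.imwrite("pics/s4.png",a); cv2.imwrite("pics/w4.png",w)
```

```text
t 9.05 lane mm [-246.9   -7.2  215.6] F [ 0.9 -0.2 -1.4] w 0.0
```

View pics/s4.png

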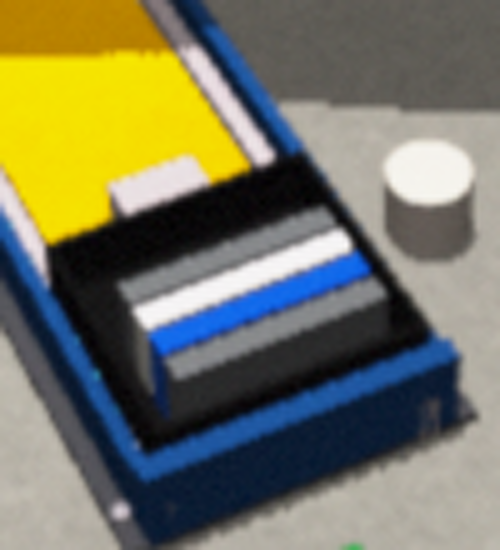

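View pics/w4.png

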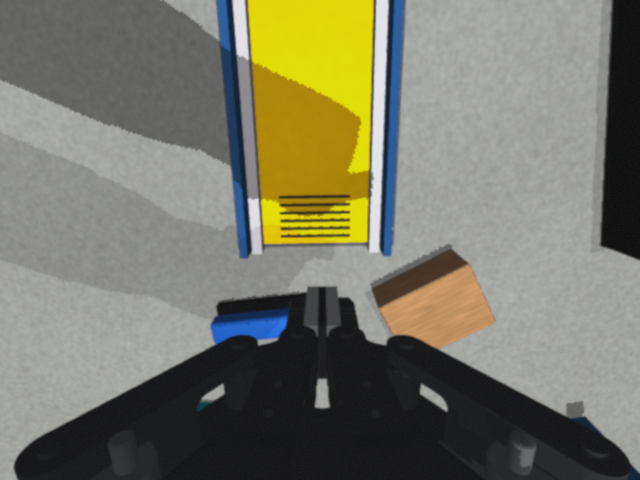

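The drawer sits at the stop, and the canister is undisturbed. The drawer's rear hides the blades from the scene camera, so I move the wrist camera forward, high up, to see them.

Emit:
{"method": "play_rows", "body": {
  "moves": [
    [0,-4.5,0,0,0,0,-1],
    [0,-4.5,0,0,0,0,-1],
    [0,-4.5,0,0,0,0,-1],
    [0,-4,0,0,0,0,-1],
    [0,0,0,0,0,0,-1],
    [0,0,0,0,0,0,-1]
  ]
}}

```text
time_s: 9.75
position: [0.5441, -0.0752, 0.2107]
orientation: [0.996, -0.092, 0.0, 0.003]
wrist_force: [-0.2, 0.2, 0.7]
width: 0.0003
```

Run:
```python
from h import *
import cv2
where(); c=calibration("wrist"); w=camera("wrist")
q=proj(c,lane(P0,[[.004,-.044,.036],[.004,.044,.036]])); print(q.round(0))
m=q.mean(0).astype(int); y=max(m[1]-90,0); x=max(m[0]-130,0)
print(x,y); a=w[y:y+190,x:x+260]
cv2.imwrite("pics/w5.png",cv2.resize(a,None,fx=3,fy=3,interpolation=cv2.INTER_CUBIC))
```

```text
t 9.75 lane mm [-58.5  -5.8 210.7] F [-0.2  0.2  0.7] w 0.0003
[[363. 151.]
 [266. 151.]]
184 60
```

View pics/w5.png

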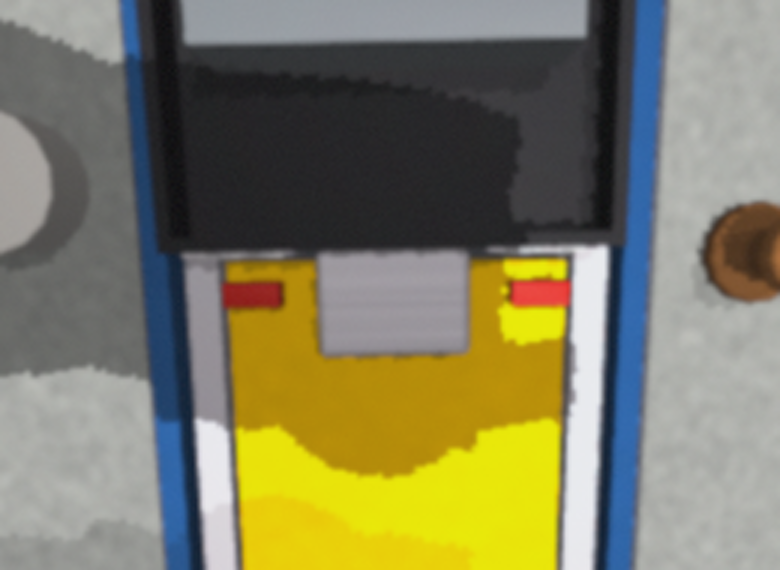

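Both red blades, at crop (253,294) and (540,293), stand clear behind the drawer's rear edge and on either side of the pull. The plate is up, level with the rails, and the stamp and canister have not moved. The arm touches nothing.

```bash
python3 -c "
from h import *
where(); print(bot.close_job())"
```

```text
t 9.8 lane mm [-58.8  -5.7 210.8] F [0.  0.4 0.4] w -0.0002
the job is handed in; nothing more can be done
None
```

I handed the job in at 9.8 s. I pressed the yellow plate to its lower stop with the shut fingertips and kept it there while pushing the drawer by its pull to the end stop. Then I backed off the pull with the plate still down, let the plate up, and moved the arm clear.

**During the push:** the plate stayed down. The tip height read 11.9–12.2 mm and the vertical force 13–28 N at every check. The force reached 56 N once, when the plate first hit its lower stop.

**Drawer position:** the drawer sat at lane x of about +78 mm in the scene image. The push force rose with no further motion, so it had met the end stop.

**After release:** the wrist view shows both red blades clear behind the drawer, on either side of the pull. The stamp and canister have not moved, and the arm was touching nothing.

**Less certain:**
- **Camera agreement:** the scene and wrist cameras disagreed by up to about 8 mm along the lane, and contact settled the position.
- **Finger position:** the fingers pushed a few millimetres off the pull's middle.
- **Blade height:** I judged it from the images only. The blade spacing fits the raised state (about 96 px, against 97 px predicted), but that is a weak test. The plate's level with the rails agrees with it.

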